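Hold a cut strip in the blow-off box

ROBOT

A 6-joint arm with a two-finger parallel gripper is mounted at the origin on a cart in front of the work surface, level with it; the furniture and walls round the work are solid. World frame = base frame: x ahead of the robot, y to its left, z up, the work surface at z = 0. Lengths are in m, angles in rad, forces in N, time in s.
With the tool pointing down it reaches from about 0.275 to 0.825 m from the base axis. Payload 5.2 kg.
Tool frame: the origin (TCP) lies on the centre line of the jaws, within the pads' length; the fingertips stand 8 mm ahead of it and the grasp point (between the pads) lies 11 mm behind it (tcp_to_tips is the distance from the TCP to the fingertips, in m); z points along the fingers, y is the direction in which the jaws open and shut (so a half turn about z gives the same grasp; the last joint's range is limited). The gripper opens to 93 mm and grips with 3 to 60 N. Pads are 15 mm wide; open, the fingers measure 128 mm over their backs; the gripper's body (75 mm by 188 mm) begins 65 mm behind the grasp point.
Start: joints at [-1.531, 0.259, 1.535, -0, 1.348, -0.203], TCP at [0.132, -0.534, 0.227] pointing down, gripper open.
Joint ranges: [-3.14, 3.14], [-0.91, 2.08], [0.19, 2.58], [-1.22, 4.36], [0.22, 2.71], [-3.12, 3.12]. Speed limits (rad/s): [2.57, 2.57, 3.14, 3.14, 3.14, 3.14].

INTERFACE

Orientations are given as a rotation vector (axis times angle).
In Python, from workcell import observe, camera, camera_params, job_done, tcp_to_tips gives the robot as it stands. The module is installed in compiled form; this text tells all that it offers.
- The arm moves only by the tool arm_command, never from a script. Its argument "increments" is text: rows parted by semicolons, each of 7 numbers parted by spaces: the turn, a rotation vector about the tool's x, y, z in units of 8 degrees (1.0 is 8 degrees), then the shift along the tool's x, y, z in mm, then the opening, from 0 (shut) to 1 (fully open). A call has 1 to 8 rows; each row is the pose to reach, as a shift and turn from the pose measured when the call began, along the tool's axes at that moment; what a row does not reach only later rows make up. A row lasts 1/8 s, in which the tool goes at most 62.5 mm and 10.7 degrees, less where a joint would pass 70% of its speed; a pose out of reach is approached as far as the arm can. A call with a gripper value outside its range is refused whole. The fingers move at their own pace and stop on an object; "force" is the grip in N (left out, the last holds). Time passes only in rows, so rows that repeat a pose let the fingers close. It gives the time, the measured TCP pose, the force and the opening at its end, in the units of the state.
- observe(): the state, without advancing time (a new reading comes with each control period).
- camera(name): name is "scene" or "side" or "wrist"; returns (picture, depth): 384x512x3 uint8, red, green, blue; 384x512 float32, m along the optical axis (not along the pixel's ray), 0 where there is no reading.
- camera_params(name): a dict with "intrinsics" (3x3 intrinsics, pixels), "k1" (the pictures are not rectified: a ray, as slopes to the right and down, at radius r is drawn at 1 + k1 r^2 times it, then the intrinsics apply), "R" (3x3) and "t" (3): a world point X has camera coordinates R X + t; the wrist camera has in their place "hand_eye" (4x4, takes a point from camera to tool coordinates, whose origin is the TCP and whose axes are the flange's). Camera axes: x right, y down, z forward; pixel columns grow to the right and rows downward; lengths in m; the calibration is good to about 2 mm. A picture is of the moment at which its call begins: read the wrist's pose just before it. camera_params takes no time and is no camera call.
- job_done(): hands the job in, once; it reports no verdict.
The state is a dict: "t": time; "joints": joint angles; "qd": joint speeds; "tau": joint torques, N m; "position": TCP position; "tool_rot": TCP orientation; "ft_force": force on the tool from outside, world axes, zero at the start; "torque": the same for the moment, N m; "finger_gap": finger opening in m.
Only numpy, scipy, OpenCV 4.12 (cv2) and the standard library are available. Lean on these libraries where they do the work, as an engineer would, in place of code of your own. Each camera call takes 0.05 s, during which the arm holds its last target. There are 200 camera calls.

TASK

Two laser-cut plywood strips hang on the hook stand. Lift the narrower one up and off its hook, lower its free end through the slot in the guard plate on top of the dust blow-off box until that end is below the two air nozzles but clear of the box floor, and finish while still holding it there with the gripper, upright and still. Leave the broad strip hanging on its hook and do not disturb the other things on the bench.

Things in the scene. Friction and masses are not known exactly. Their poses are not given: they have to be found in the camera images.
- narrow_strip_center (a point): Centre of the strip to be cleaned: flat upright plywood strip, 30 mm wide (y axis), 10 mm thick (x axis), 190 mm long (z axis, up while it hangs), about 60 g; hangs on either hook. Centre is 95 mm from each end. The solid 58 mm above its hang slot can be pinched from above across the 10 mm thickness.
- narrow_strip: The same narrow strip, origin at the same centre, same axes. Its hang slot goes through the thickness: 14 mm wide, from 58 to 92 mm below the top end; the hook rod carries the strip by the upper edge of this slot.
- narrow_strip_end (a point): Middle of the lower end face of the narrow strip, 95 mm below its centre.
- broad_strip_center (a point): Centre of the other plywood strip, on the other hook: same length, thickness and hang slot, but 46 mm wide, so it does not fit the box. It stays hanging.
- hook_stand: Fixed steel stand, origin at bench level under its post, z up. Two hooks point along its -x axis, roughly towards the robot, at y = +50 and -50 mm. Base plate 140 x 170 x 12 mm; cross-bar 12 mm deep, 130 mm wide, top at 168 mm. Strips hang at about x = -35 mm, their thickness along the stand's x.
- hooks_mid (a point): Point midway between the two hook rods, on the stand's x = -62 mm, 161 mm above the bench; axes as the stand. Each rod (8 mm diameter) is level at this height from the bar to here, then turns up: the tip ends 7 mm farther along -x, 10 mm above the rod's top. A strip raised 13 to 24 mm passes over the tip along -x.
- blow_box: Fixed dust blow-off box of grey sheet metal, 120 x 140 mm (x, y), 130 mm high, open on its -x side; flat aluminium guard plate 10 mm thick on top. Origin at bench level under its middle, z up. Box floor: 10 mm above the bench.
- box_slot (a point): Centre of the slot at the guard plate's upper face, 130 mm above the bench; axes as the box. The slot goes through, 32 mm along y and 12 mm along x (2 mm more than the narrow strip in each). A fixed collar round it, flared at 45 degrees, widens the mouth by 6 mm on every side and reaches 6 mm above the plate.
- nozzles_mid (a point): Midway between the two brass air nozzles inside the box, straight below the slot, 70 mm above the bench. They come from the two side walls along the box's y axis; tips 64 mm apart, bodies 14 mm thick, so they reach down to 63 mm above the bench.
- masking_tape: Wide masking tape roll lying flat, 91 mm diameter, 24 mm high, origin at its underside; bystander.
- clear_tape: Small tape roll lying flat, 55 mm diameter, 18 mm high, origin at its underside; bystander.
- gauge_block: Ground steel set-up block 25 x 75 x 25 mm, origin at its underside; bystander.
Things that resemble listed ones, but are neither listed nor needed, are in the scene too. What is shaped like the narrow_strip but purple is not meant.

How it is judged:
On the way, in this order (a step that is already met when the one before it is completed fails the run):
1. the narrow strip is off its hook, held by the gripper and clear of the stand (x of narrow_strip_center in the frame of hook_stand below -0.08 m and contact force between the fingers and narrow_strip above 1 N and contact force between narrow_strip and hook_stand below 0.2 N and z of narrow_strip_center in the frame of hook_stand above 0.07 m), for 0.2 s.
2. its lower end has entered the slot in the guard plate from above (x of narrow_strip_center in the frame of blow_box between -0.008 and 0.008 m and y of narrow_strip_center in the frame of blow_box between -0.008 and 0.008 m and x of narrow_strip_end in the frame of blow_box between -0.008 and 0.008 m and y of narrow_strip_end in the frame of blow_box between -0.008 and 0.008 m and angle between the x axis of narrow_strip_center and the x axis of blow_box, either way round below 0.3 rad and angle between narrow_strip_center's own z axis and vertical below 0.15 rad and z of narrow_strip_end in the frame of blow_box between 0.06 and 0.118 m).
At the end, for the whole second after the job is handed in: Fingers press the narrow strip (over 1 N); it is still, upright within 0.15 rad, centre and lower end within 8 mm of the slot axis, lower end 13 to 63 mm above the bench (below the nozzles, 3 mm or more off the box floor). Broad strip and bystanders within 20 mm of their start (x of narrow_strip_center in the frame of blow_box between -0.008 and 0.008 m and y of narrow_strip_center in the frame of blow_box between -0.008 and 0.008 m and x of narrow_strip_end in the frame of blow_box between -0.008 and 0.008 m and y of narrow_strip_end in the frame of blow_box between -0.008 and 0.008 m and angle between the x axis of narrow_strip_center and the x axis of blow_box, either way round below 0.3 rad and angle between narrow_strip_center's own z axis and vertical below 0.15 rad and z of narrow_strip_end in the frame of blow_box between 0.013 and 0.063 m and contact force between the fingers and narrow_strip above 1 N and linear speed of narrow_strip below 0.03 m/s and distance of each of broad_strip_center, masking_tape, clear_tape, gauge_block from where it was at the start of the episode below 0.02 m); the arm keeps its last pose, push and grip.
It fails at once if the broad strip is knocked off or carried away from its place (distance of broad_strip_center from where it was at the start of the episode above 0.04 m).
It fails at once if a bystander on the bench is displaced by more than 30 mm (distance of any of masking_tape, clear_tape, gauge_block from where it was at the start of the episode above 0.03 m).
It also fails if it takes over 48 s, if anything falls off the work surface, if the arm or the gripper's body presses on something with over 40 N, if the wrist force passes 120 N, or if a joint passes its speed limit or range.

## Working session

There is one attempt and no reset: what is moved stays moved. The work goes in short steps, Python scripts to look and compute and a tool call to move; the robot and the scene stay as the last step left them, time stands still between calls to the robot, and variables do not carry over. Pictures are saved under pics/ and viewed, about 8 in all and at most 12, crops included, and the job is handed in when it is done.

Besides the shell and the picture viewer there is one more tool, called after "Call:" as name(argument=value, ...) on one line, values as JSON. arm_command: Moves the arm, as the interface text tells. Its arguments: {"type":"object","properties":{"increments":{"type":"string"},"force":{"type":"number"}},"required":["increments"]}

```bash
mkdir -p pics; ls
cat > h.py <<'E'
import numpy as np, cv2, pickle
from scipy.spatial.transform import Rotation as Rn
from workcell import observe, camera, camera_params, job_done, tcp_to_tips
def snap(name,fn=None):
    s=observe(); im,d=camera(name); p=camera_params(name)
    if name=='wrist':
        T=np.eye(4);T[:3,:3]=Rn.from_rotvec(s['tool_rot']).as_matrix();T[:3,3]=s['position']
        C=T@np.array(p['hand_eye'])
    else:
        C=np.eye(4);R=np.array(p['R']);C[:3,:3]=R.T;C[:3,3]=-R.T@np.array(p['t'])
    if fn: cv2.imwrite('pics/'+fn+'.png',im[:,:,::-1])
    v=dict(im=im,d=d,K=np.array(p['intrinsics']),k1=p['k1'],C=C)
    if fn: pickle.dump(v,open('pics/'+fn+'.pkl','wb'))
    return v
def rays(v,uv):
    uv=np.asarray(uv,float).reshape(-1,1,2)
    # drawn = ray*(1+k1 r^2): same as opencv's forward model
    n=cv2.undistortPointsIter(uv,v['K'],np.array([v['k1'],0,0,0.]),None,None,(3,50,1e-10)).reshape(-1,2)
    return np.c_[n,np.ones(len(n))]
def pts(v,uv):   # by depth
    uv=np.asarray(uv).reshape(-1,2); r=rays(v,uv); i=np.round(uv).astype(int)
    z=v['d'][i[:,1],i[:,0]]
    return (r*z[:,None])@v['C'][:3,:3].T+v['C'][:3,3]
def plane(v,uv,z):
    r=rays(v,uv)@v['C'][:3,:3].T; c=v['C'][:3,3]
    return c+r*((z-c[2])/r[:,2])[:,None]
def cloud(v):
    h,w=v['d'].shape; u,vv=np.meshgrid(np.arange(w),np.arange(h))
    return pts(v,np.c_[u.ravel(),vv.ravel()]).reshape(h,w,3)
def proj(v,X):
    Ci=np.linalg.inv(v['C']); q=np.atleast_2d(X)@Ci[:3,:3].T+Ci[:3,3]
    return cv2.projectPoints(q.reshape(-1,1,3),np.zeros(3),np.zeros(3),v['K'],np.array([v['k1'],0,0,0.]))[0].reshape(-1,2)
def load(fn): return pickle.load(open('pics/'+fn+'.pkl','rb'))
E
python3 - <<'E'
from h import *
for n in('scene','side'):
    v=snap(n,n+'0'); print(n,v['C'].round(3).tolist(),v['K'].round(1).tolist(),v['k1'],(v['d']>0).mean())
a=load('scene0')['im'];b=load('side0')['im']
cv2.imwrite('pics/both.png',np.hstack([a,b])[:,:,::-1][:, :])
print(observe(),tcp_to_tips)
E
```

```text
pics
scene [[-0.842, -0.213, 0.495, 0.098], [-0.539, 0.36, -0.762, 0.829], [-0.016, -0.909, -0.417, 0.506], [0.0, 0.0, 0.0, 1.0]] [[438.5, 0.0, 258.5], [0.0, 438.5, 197.6], [0.0, 0.0, 1.0]] -0.054591656706191934 0.9960734049479166
side [[-0.861, -0.343, 0.375, 0.203], [-0.509, 0.571, -0.644, 0.725], [0.007, -0.745, -0.666, 0.659], [0.0, 0.0, 0.0, 1.0]] [[369.0, 0.0, 255.5], [0.0, 369.0, 190.8], [0.0, 0.0, 1.0]] -0.08235035650943764 0.9958750406901041
{'t': 0.1, 'joints': array([-1.53080241e+00,  2.59245375e-01,  1.53593131e+00, -9.11072009e-06,
        1.34799182e+00, -2.02815513e-01]), 'qd': array([ 1.34963257e-03, -1.94665884e-03, -2.73054017e-03,  7.72332308e-05,
        1.68121133e-03,  2.36834491e-03]), 'tau': array([ 3.06603884e-03, -4.38206184e+01, -2.84643728e+01,  7.20849400e-02,
        3.61229992e-02, -4.86700344e-05]), 'position': array([ 0.1322295 , -0.53339712,  0.22593113]), 'tool_rot': array([-3.11690877e+00, -3.80280775e-01, -1.87294664e-04]), 'ft_force': array([-0.82669263,  0.24223153,  0.44997935]), 'torque': array([ 0.03101566, -0.02506031, -0.00300595]), 'finger_gap': 0.09283168525257857} 0.008
```

View pics/scene0.png

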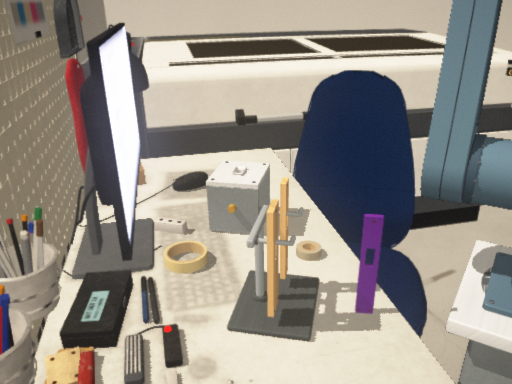

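View pics/side0.png

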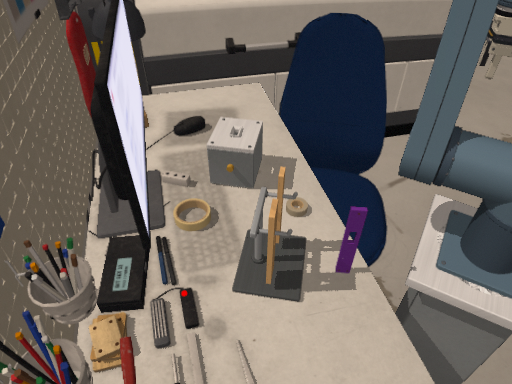

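Run:
```python
from h import *
for n in('scene0','side0'):
    v=load(n); P=cloud(v); hsv=cv2.cvtColor(v['im'],cv2.COLOR_RGB2HSV)
    print(n)
    H,S,V=[hsv[...,i].astype(int) for i in range(3)]
    m=((H>8)&(H<28)&(S>90)&(V>80)).astype(np.uint8)
    k,l,st,c=cv2.connectedComponentsWithStats(m)
    for i in range(1,k):
        if st[i,4]>60:
            q=P[(l==i)&(v['d']>0)]
            print(st[i],'lo',np.percentile(q,3,0).round(3),'hi',np.percentile(q,97,0).round(3),'med',np.median(q,0).round(3))
            if np.percentile(q[:,2],97)>.1 and st[i,0]>200:
                (cx,cy),(w,h),a=cv2.minAreaRect(q[:,:2].astype(np.float32)*1000); print('   rect',cx,cy,w,h,a)
    # horizontal surfaces
    for z,lab in((.130,'boxtop'),(.012,'base')):
        mm=(abs(P[...,2]-z)<.005)&(v['d']>0)&(v['d']<1.6)&(P[...,0]>.1)
        k,l,st,c=cv2.connectedComponentsWithStats(cv2.erode(mm.astype(np.uint8),np.ones((2,2))))
        for i in range(1,k):
            if st[i,4]>250:
                q=P[l==i]; print(lab,st[i],cv2.minAreaRect(q[:,:2].astype(np.float32)*1000),np.median(q[:,2]))
a=load('scene0')['im'][150:340,190:400]; b=load('side0')['im'][105:305,190:380]
f=lambda x:cv2.resize(x,(400,400),interpolation=cv2.INTER_CUBIC)
cv2.imwrite('pics/crop1.png',np.hstack([f(a),f(b)])[:,:,::-1])
```

```text
scene0
[280 178   9  62 472] lo [0.425 0.222 0.117] hi [0.435 0.247 0.223] med [0.43  0.244 0.174]
   rect 433.5351257324219 233.45484924316406 10.098352432250977 30.66090965270996 19.94948959350586
[ 266  200   13  117 1250] lo [0.389 0.307 0.037] hi [0.406 0.348 0.223] med [0.395 0.345 0.14 ]
   rect 497.8621520996094 171.25186157226562 19.209123611450195 413.5805969238281 32.0088996887207
[227 204   9   9  61] lo [0.629 0.108 0.063] hi [0.643 0.121 0.079] med [0.635 0.117 0.073]
[ 36 219   7  17  88] lo [0.559 0.588 0.255] hi [0.567 0.595 0.273] med [0.562 0.593 0.265]
[165 241  42  32 913] lo [0.614 0.217 0.001] hi [0.696 0.3   0.025] med [0.652 0.261 0.016]
[301 243  16   8  99] lo [0.437 0.08  0.004] hi [0.465 0.109 0.019] med [0.455 0.085 0.015]
[280 245   8  34 242] lo [0.425 0.221 0.035] hi [0.434 0.247 0.102] med [0.43  0.244 0.07 ]
   rect 433.3561096191406 233.5558624267578 9.815617561340332 28.257343292236328 20.30617332458496
[  44  346   50   38 1176] lo [0.557 0.546 0.016] hi [0.628 0.621 0.031] med [0.595 0.596 0.029]
boxtop [ 207  162   63   25 1035] ((660.818908691
[... 1768 characters left out ...]
6420898438), (34.329681396484375, 220.26026916503906), 44.77336120605469) 0.011586371658235228
base [  98  186   39   51 1055] ((838.1176147460938, 331.1510925292969), (89.91558837890625, 183.99957275390625), 45.791080474853516) 0.011090953210225463
base [ 233  230   73   71 3070] ((419.61761474609375, 280.2615661621094), (137.63079833984375, 166.05438232421875), 20.644729614257812) 0.011593272255971065
base [181 288  18  38 439] ((506.2249450683594, 459.2352294921875), (24.54707145690918, 82.46683502197266), 46.25163650512695) 0.012819002319083506
base [152 299  18  49 534] ((533.60791015625, 514.0487670898438), (26.73969078063965, 97.35999298095703), 46.286048889160156) 0.01407290553027285
```

View pics/crop1.png

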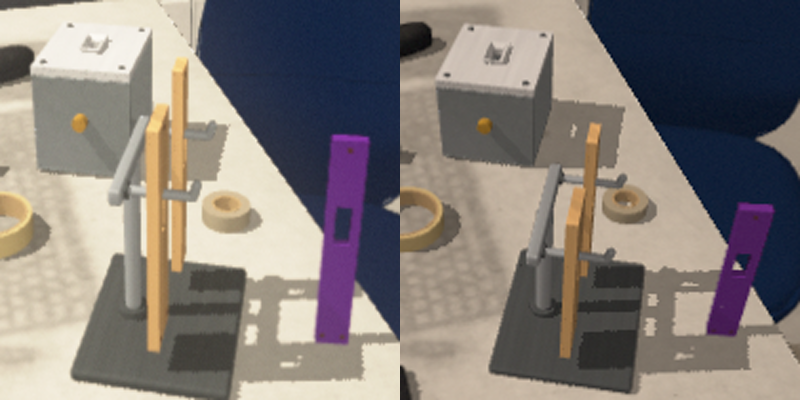

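```bash
cat >> h.py <<'E'
def go(pos,yaw):  # yaw deg of tool x in world, tool z down
    s=observe(); R=Rn.from_rotvec(s['tool_rot']); y=np.radians(yaw)
    G=Rn.from_matrix(np.array([[np.cos(y),np.sin(y),0],[np.sin(y),-np.cos(y),0],[0,0,-1.]]))
    t=(R.inv()*G).as_rotvec(degrees=True)/8; d=R.inv().apply(np.array(pos)-s['position'])*1000
    print('to',pos,yaw,'turn',t.round(2),'shift',d.round(1),'t',s['t'],'pos',s['position'].round(4))
E
python3 - <<'E'
from h import *
for n in('scene0','side0'):
    v=load(n); P=cloud(v); hsv=cv2.cvtColor(v['im'],cv2.COLOR_RGB2HSV); H,S,V=[hsv[...,i].astype(int) for i in range(3)]
    for lab,m in(('purple',(H>130)&(H<160)&(S>100)),('chair',(H>105)&(H<125)&(S>120)&(V<130)),
       ('mid',(P[...,2]>.03)&(P[...,0]>.1)&(P[...,0]<.75)&(P[...,1]>-.6)&(P[...,1]<.2))):
        q=P[m&(v['d']>0)&(v['d']<3)]; print(lab,len(q),np.percentile(q,[1,50,99],axis=0).round(3).tolist())
        if lab=='chair': 
            q=q[q[:,2]<.6]; print([ (z,np.percentile(q[abs(q[:,2]-z)<.05],[2,98],axis=0).round(2).tolist()) for z in (0,.1,.2,.3,.4) if (abs(q[:,2]-z)<.05).sum()>20])
go([.40,-.20,.33],62);go([.4335,.2335,.30],110.3)
E
```

```text
purple 1816 [[0.266, -0.491, -0.262], [0.28, 0.22, 0.098], [0.52, 0.701, 0.244]]
chair 13652 [[0.376, -0.636, -0.26], [0.559, -0.536, 0.044], [0.742, 0.699, 0.268]]
[(0, [[0.41, -0.59, -0.05], [0.73, -0.46, 0.05]]), (0.1, [[0.44, -0.62, 0.05], [0.75, -0.48, 0.15]]), (0.2, [[0.46, -0.64, 0.15], [0.74, 0.7, 0.25]]), (0.3, [[0.45, -0.64, 0.25], [0.71, 0.7, 0.28]])]
mid 21253 [[0.11, -0.597, 0.034], [0.231, 0.033, 0.227], [0.74, 0.123, 0.497]]
purple 1050 [[0.266, -0.189, -0.262], [0.28, 0.219, 0.112], [0.494, 0.698, 0.223]]
chair 17403 [[0.249, -0.638, -0.293], [0.544, -0.502, -0.028], [0.754, 0.692, 0.273]]
[(0, [[0.41, -0.59, -0.05], [0.76, -0.43, 0.05]]), (0.1, [[0.45, -0.62, 0.05], [0.76, -0.48, 0.15]]), (0.2, [[0.47, -0.64, 0.15], [0.75, 0.7, 0.25]]), (0.3, [[0.45, -0.65, 0.25], [0.71, 0.7, 0.31]])]
mid 18934 [[0.104, -0.597, 0.035], [0.227, 0.02, 0.249], [0.739, 0.12, 0.509]]
to [0.4, -0.2, 0.33] 62 turn [-0.01 -0.01 -6.01] shift [ 340.1 -259.4 -103.6] t 0.1 pos [ 0.1322 -0.5334  0.2259]
to [0.4335, 0.2335, 0.3] 110.3 turn [-1.000e-02 -1.000e-02 -1.205e+01] shift [ 476.8 -672.1  -72.9] t 0.1 pos [ 0.1322 -0.5334  0.2259]
```

Call:
arm_command(increments="0 0 -0.75 43 -32 -25 1; 0 0 -1.5 85 -65 -50 0.8; 0 0 -2.25 128 -97 -75 0.6; 0 0 -3 170 -130 -100 0.5; 0 0 -3.75 213 -162 -104 0.5; 0 0 -4.5 255 -195 -104 0.5; 0 0 -5.25 298 -227 -104 0.5; 0 0 -6 340 -259 -104 0.5", force=10)

```text
t: 1.1
position: [0.4007, -0.1988, 0.3303]
tool_rot: [-2.69, -1.62, -0.001]
ft_force: [0.4, -0.9, 0.0]
finger_gap: 0.0465
```

```bash
python3 -c "
from h import *
go([.4335,.2335,.33],110.3); print(observe()['finger_gap'])"
```

```text
to [0.4335, 0.2335, 0.33] 110.3 turn [-0.   -0.01 -6.02] shift [ 397.4 -173.3    1. ] t 1.1 pos [ 0.4007 -0.1988  0.3303]
0.04646429989780275
```

Call:
arm_command(increments="0 0 -0.8 50 -22 0 0.5; 0 0 -1.6 100 -44 0 0.5; 0 0 -2.4 150 -66 0 0.5; 0 0 -3.2 200 -88 0 0.5; 0 0 -4 250 -110 0 0.5; 0 0 -4.8 300 -131 0 0.5; 0 0 -5.5 350 -153 0 0.5; 0 0 -6.02 397 -173 0 0.5")

```text
t: 2.1
position: [0.4332, 0.235, 0.3307]
tool_rot: [-1.791, -2.579, -0.002]
ft_force: [-0.3, -0.9, -0.3]
finger_gap: 0.0464
```

Run:
```python
from h import *
go([.4335,.2335,.19],110.3)
v=snap('wrist','w1'); print(v['C'].round(3).tolist())
im=v['im'].copy()
for X in ([.4335,.2335,.223],[.44,.2335,.223]):
    print(proj(v,X))
cv2.imwrite('pics/w1v.png',im[:,:,::-1])
P=cloud(v); hsv=cv2.cvtColor(v['im'],cv2.COLOR_RGB2HSV); H,S,V=[hsv[...,i].astype(int) for i in range(3)]
m=((H>8)&(H<28)&(S>90)&(P[...,2]>.216)&(P[...,2]<.235)&(v['d']>0)).astype(np.uint8)
k,l,st,c=cv2.connectedComponentsWithStats(m)
for i in range(1,k):
    if st[i,4]>60: q=P[l==i]; print(st[i],cv2.minAreaRect(q[:,:2].astype(np.float32)*1000),np.median(q[:,2]))
```

```text
to [0.4335, 0.2335, 0.19] 110.3 turn [ 0.   -0.01  0.02] shift [ -1.7  -0.2 140.7] t 2.1 pos [0.4332 0.235  0.3307]
[[0.937, 0.335, 0.103, 0.404], [0.35, -0.895, -0.275, 0.312], [-0.0, 0.293, -0.956, 0.489], [0.0, 0.0, 0.0, 1.0]]
[[255.16750189 192.51313364]]
[[260.94930035 194.57623636]]
[253  70  11  51 532] ((402.3616638183594, 324.5541076660156), (9.689352989196777, 44.88036346435547), 20.64974021911621) 0.22307559240756764
[253 181   8  27 214] ((435.65496826171875, 231.7695770263672), (7.477645397186279, 28.207876205444336), 20.51264762878418) 0.22277937836760672
```

View pics/w1v.png

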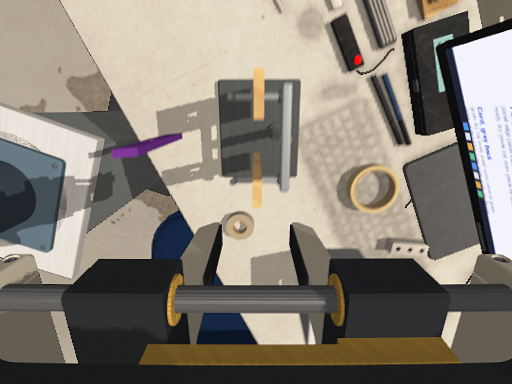

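Call:
arm_command(increments="0 0 0 -2.5 0.5 40 0.5; 0 0 0 -2.5 0.5 80 0.5; 0 0 0 -2.5 0.5 115 0.5; 0 0 0 -2.5 0.5 135 0.5; 0 0 0 -2.5 0.5 140.7 0.5; 0 0 0 -2.5 0.5 140.7 0.5")

```text
t: 2.9
position: [0.4342, 0.2387, 0.1898]
tool_rot: [-1.782, -2.581, -0.007]
ft_force: [-0.3, -0.4, 0.1]
finger_gap: 0.0467
```

Call:
arm_command(increments="0 0 0 0 0 0 0.3; 0 0 0 0 0 0 0; 0 0 0 0 0 0 0; 0 0 0 0 0 0 0; 0 0 0 0 0 0 0; 0 0 0 0 0 0 0; 0 0 0 0 0 0 0", force=15)

```text
t: 3.78
position: [0.4342, 0.2387, 0.1899]
tool_rot: [-1.782, -2.582, -0.007]
ft_force: [-0.6, 0.7, 1.5]
finger_gap: 0.0098
```

Run:
```python
from h import *
s=observe();print(s['position'],s['finger_gap'],s['ft_force'])
go([.4345,.2328,.208],110.3)
v=snap('scene','s2'); w=snap('side','d2')
a=v['im'][150:340,190:400]; b=w['im'][105:305,190:380]
f=lambda x:cv2.resize(x,(400,400),interpolation=cv2.INTER_CUBIC)
cv2.imwrite('pics/crop2.png',np.hstack([f(a),f(b)])[:,:,::-1])
```

```text
[0.43421062 0.23871877 0.18990351] 0.009763999232285527 [-0.61114965  0.68887582  1.48313676]
to [0.4345, 0.2328, 0.208] 110.3 turn [ 0.01 -0.04  0.06] shift [ -5.5  -1.8 -18.1] t 3.775 pos [0.4342 0.2387 0.1899]
```

View pics/crop2.png

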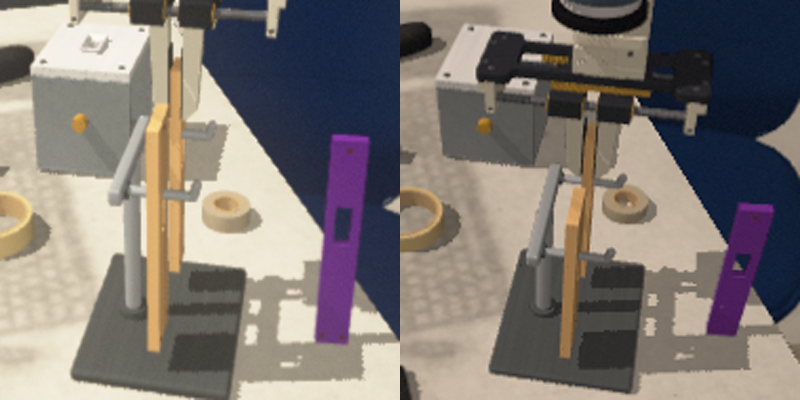

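Call:
arm_command(increments="0 0 0 0 0 -4 0; 0 0 0 0 0 -8 0; 0 0 0 0 0 -8 0")

```text
t: 4.25
position: [0.4344, 0.2387, 0.1982]
tool_rot: [-1.783, -2.582, -0.007]
ft_force: [0.8, 0.1, -1.6]
finger_gap: 0.0101
```

Run:
```python
from h import *
s=observe();print(s['position'],s['finger_gap'],s['ft_force'],s['joints'],s['qd'].round(4))
go([.4342,.2387,.208],110.3)
```

```text
[0.43444979 0.23874059 0.19820823] 0.010077393097521899 [ 0.84418673  0.05418728 -1.61414503] [ 0.27243851  0.18163622  1.70691104  0.00655314  1.25204332 -0.09182302] [-0.      0.004   0.0071  0.0023 -0.0031  0.001 ]
to [0.4342, 0.2387, 0.208] 110.3 turn [ 0.01 -0.04  0.06] shift [ 0.1 -0.2 -9.8] t 4.25 pos [0.4344 0.2387 0.1982]
```

Call:
arm_command(increments="0 0 0 0 0 -5 0; 0 0 0 0 0 -9.8 0; 0 0 0 0 0 -9.8 0; 0 0 0 0 -10 -9.8 0; 0 0 0 0 -22 -9.8 0; 0 0 0 0 -34 -9.8 0")

```text
t: 5.0
position: [0.4014, 0.2263, 0.2078]
tool_rot: [-1.782, -2.582, -0.007]
ft_force: [0.2, -0.4, -1.0]
finger_gap: 0.01
```

Run:
```python
from h import *
s=observe();print(s['position'],s['finger_gap'],s['ft_force'],s['torque'])
d=s['position']-np.array([.4344,.2387,.1982]); a=np.radians(20.4);print('stand dx,dy',d[0]*np.cos(a)+d[1]*np.sin(a),-d[0]*np.sin(a)+d[1]*np.cos(a))
v=snap('scene','s3'); w=snap('side','d3')
a=v['im'][150:340,190:400]; b=w['im'][105:305,190:380]
f=lambda x:cv2.resize(x,(400,400),interpolation=cv2.INTER_CUBIC)
cv2.imwrite('pics/crop3.png',np.hstack([f(a),f(b)])[:,:,::-1])
```

```text
[0.40141922 0.22625276 0.207793  ] 0.00999632223964932 [ 0.18496562 -0.44557456 -1.04257729] [-0.02432173 -0.17734003  0.00624052]
stand dx,dy -0.035251047168781593 -0.00017039475849306082
```

View pics/crop3.png

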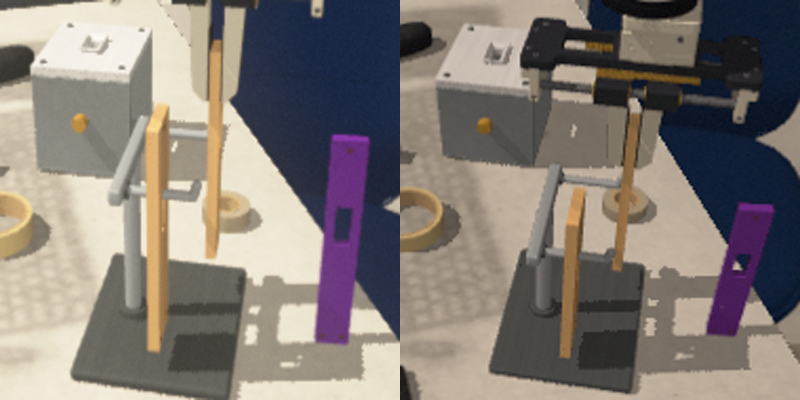

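Call:
arm_command(increments="0 0 0 0 -13 0 0; 0 0 0 0 -26 0 0; 0 0 0 0 -40 0 0; 0 0 0 0 -44 0 0; 0 0 0 0 -44 0 0; 0 0 0 0 -44 0 0; 0 0 0 0 -44 0 0; 0 0 0 0 -44 0 0")

```text
t: 6.1
position: [0.3601, 0.2107, 0.2078]
tool_rot: [-1.782, -2.582, -0.006]
ft_force: [0.7, -0.7, -1.2]
finger_gap: 0.0099
```

Run:
```python
from h import *
s=observe();print(s['position'],s['finger_gap'],s['ft_force'],s['torque'])
go([.36,.21,.40],110.3)
go([.48,.0,.40],110.3)
for n in('scene','side'):
    v=snap(n,n+'4'); P=cloud(v); hsv=cv2.cvtColor(v['im'],cv2.COLOR_RGB2HSV); H,S,V=[hsv[...,i].astype(int) for i in range(3)]
    m=((H>8)&(H<28)&(S>90)&(P[...,0]<.6)&(P[...,2]>.03)&(v['d']>0)).astype(np.uint8)
    k,l,st,c=cv2.connectedComponentsWithStats(m)
    for i in range(1,k):
        if st[i,4]>60: q=P[l==i]; print(st[i],cv2.minAreaRect(q[:,:2].astype(np.float32)*1000),np.percentile(q,[2,98],axis=0).round(3).tolist())
```

```text
[0.36006478 0.21065551 0.20783986] 0.009940966059427932 [ 0.73600719 -0.67126499 -1.20089436] [-0.0550959  -0.13634486  0.05697048]
to [0.36, 0.21, 0.4] 110.3 turn [ 0.   -0.04  0.06] shift [   0.6   -0.2 -192.2] t 6.1 pos [0.3601 0.2107 0.2078]
to [0.48, 0.0, 0.4] 110.3 turn [ 0.   -0.04  0.06] shift [-238.3   37.6 -193.6] t 6.1 pos [0.3601 0.2107 0.2078]
[310 132  55   9 338] ((354.07757568359375, 209.4051513671875), (86.80846405029297, 52.07194519042969), 21.473005294799805) [[0.31, 0.174, 0.296], [0.383, 0.243, 0.318]]
[323 170  11 105 652] ((361.3227844238281, 204.84146118164062), (11.18825912475586, 33.8007926940918), 17.391250610351562) [[0.352, 0.195, 0.058], [0.365, 0.221, 0.241]]
[ 266  200   13  117 1224] ((418.5320129394531, 298.05523681640625), (19.26321029663086, 116.53079223632812), 31.976669311523438) [[0.389, 0.306, 0.038], [0.405, 0.349, 0.223]]
[ 36 219   7  17 101] ((563.2721557617188, 590.4534912109375), (8.381051063537598, 9.455819129943848), 14.411332130432129) [[0.56, 0.588, 0.255], [0.567, 0.595, 0.273]]
[303 128  14   7  70] ((397.8702087402344, 206.22534179
[... 751 characters left out ...]
5, 0.25], [0.581, 0.593, 0.274]]
[ 15 331   9   9  64] ((560.3253173828125, 697.6530151367188), (9.808721542358398, 67.70726013183594), 84.08118438720703) [[0.527, 0.69, 0.19], [0.592, 0.703, 0.27]]
[ 93 331  28  27 231] ((568.8776245117188, 607.1548461914062), (46.16555404663086, 69.1153793334961), 69.61135864257812) [[0.557, 0.585, 0.03], [0.598, 0.628, 0.033]]
[ 53 345   9  10  66] ((499.96893310546875, 680.2431640625), (7.515994548797607, 53.88081359863281), 76.06271362304688) [[0.475, 0.675, 0.209], [0.526, 0.689, 0.272]]
[ 14 369  22  15 186] ((497.2077941894531, 728.224365234375), (45.0202751159668, 10.224844932556152), 9.102054595947266) [[0.475, 0.721, 0.243], [0.493, 0.731, 0.288]]
```

Call:
arm_command(increments="0 0 0 0 0 -40 0; 0 0 0 0 0 -90 0; 0 0 0 0 0 -140 0; 0 -0.02 0.05 -30 17 -172 0; 0 -0.04 0.09 -70 41 -172 0; 0 -0.04 0.09 -110 64 -172 0; 0 -0.04 0.09 -150 87 -172 0; 0 -0.04 0.09 -190 110 -172 0")

```text
t: 7.2
position: [0.5316, 0.0699, 0.3786]
tool_rot: [-1.801, -2.574, -0.001]
ft_force: [0.4, -0.7, -1.8]
finger_gap: 0.0099
```

Run:
```python
from h import *
go([.595,.02,.38],110.1);print(observe()['finger_gap'])
```

```text
to [0.595, 0.02, 0.38] 110.1 turn [ 0.   -0.01 -0.01] shift [-68.6  42.5  -1.4] t 7.2 pos [0.5316 0.0699 0.3786]
0.009863997792270028
```

Call:
arm_command(increments="0 0 0 -25 15 -1 0; 0 0 0 -50 31 -1 0; 0 0 0 -69 42.5 -1 0; 0 0 0 -69 42.5 -1 0; 0 0 0 -69 42.5 -1 0")

```text
t: 7.82
position: [0.5947, 0.0201, 0.3794]
tool_rot: [-1.8, -2.573, -0.001]
ft_force: [-0.6, 0.1, -0.4]
finger_gap: 0.01
```

Run:
```python
from h import *
s=observe();print(s['position'],s['ft_force'])
v=snap('wrist','w5');
im=v['im'].copy()
for X in ([.661,.0435,.136],):
    p=proj(v,X)[0];print(p)
sc=load('scene0');sd=load('side0')
def crop(v,c,h,s):
    a=v['im'][int(c[1])-h:int(c[1])+h,int(c[0])-h:int(c[0])+h]; return cv2.resize(a,(s,s),interpolation=cv2.INTER_CUBIC)
cs=[proj(q,[.661,.0435,.136])[0].round() for q in(sc,sd)];print(cs)
L=cv2.resize(v['im'],(533,400))
r=np.vstack([crop(sc,cs[0],20,200),crop(sd,cs[1],20,200)])
cv2.imwrite('pics/c5.png',np.hstack([L,r])[:,:,::-1])
```

```text
[0.59468407 0.02006992 0.37938774] [-0.60914096  0.13584835 -0.37096984]
[301.05326051 165.62799874]
[array([239., 170.]), array([236., 131.])]
```

View pics/c5.png

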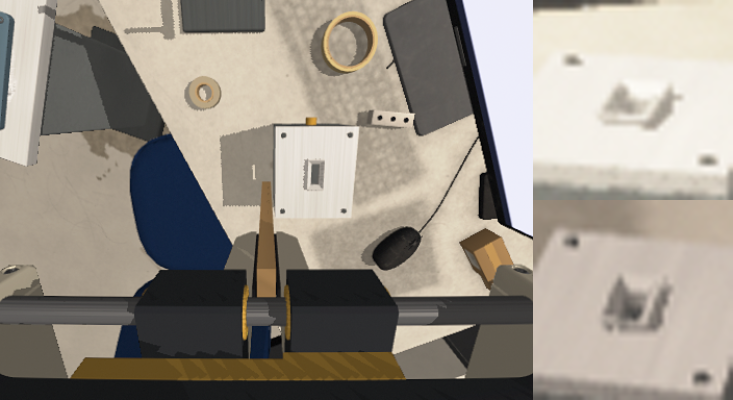

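Run:
```python
from h import *
for n in('w5','scene0','side0','scene4','side4'):
    v=load(n); P=cloud(v)
    g=cv2.cvtColor(v['im'],cv2.COLOR_RGB2GRAY).astype(int)
    D=P[...,:2]-np.array([.661,.0435]); rr=np.hypot(D[...,0],D[...,1])
    m=(rr<.085)&(abs(P[...,2]-.13)<.004)&(v['d']>0)
    q=P[m][:,:2].astype(np.float32)*1000
    print(n,'top rect',cv2.minAreaRect(q))
    # collar points
    m=(rr<.035)&(P[...,2]>.1325)&(P[...,2]<.145)&(v['d']>0)
    if m.sum()>8:
        print('  collar',m.sum(),cv2.minAreaRect(P[m][:,:2].astype(np.float32)*1000))
    # screw holes: dark blobs on the top
    a=(g<np.median(g[(rr<.06)&(abs(P[...,2]-.13)<.003)])*.72)&(rr<.088)&(P[...,2]>.12)
    k,l,st,c=cv2.connectedComponentsWithStats(a.astype(np.uint8))
    for i in range(1,k):
        if st[i,4]>=4:
            X=plane(v,c[i],.13)[0]; print('  dark',st[i,4],c[i].round(1),(X*1000).round(1)[:2],'r',np.hypot(*(X[:2]-[.661,.0435])).round(3))
v=load('w5');P=cloud(v);hsv=cv2.cvtColor(v['im'],cv2.COLOR_RGB2HSV)
u0,v0=302,167; 
for r in range(150,186,2): print(r,(P[r,286:320:2,2]*1000).round(0).astype(int).tolist())
```

```text
w5 top rect ((665.3189086914062, 41.68827819824219), (120.74663543701172, 139.306396484375), 20.232479095458984)
  collar 249 ((664.8765258789062, 42.46268081665039), (27.257423400878906, 48.69690704345703), 20.283411026000977)
  dark 23 [271.9 129.4] [599.7  78.7] r 0.071
  dark 21 [336. 129.] [689.9 112.5] r 0.075
  dark 13 [264. 136.] [592.   65.4] r 0.072
  dark 89 [293.3 167.4] [652.1  36. ] r 0.012
  dark 4 [299.  155.2] [653.1  56.6] r 0.015
  dark 130 [307.6 167.3] [673.1  43.7] r 0.012
  dark 33299 [343.3 317.1] [ 852.2 -198.3] r 0.308
  dark 20 [270.8 202.2] [639.8 -30.2] r 0.077
  dark 22 [329.7 202.1] [729.9   3.1] r 0.08
scene0 top rect ((664.5101318359375, 41.297698974609375), (120.94600677490234, 146.02244567871094), 20.53630828857422)
  collar 56 ((665.0409545898438, 42.006813049316406), (27.62278938293457, 50.51837921142578), 20.63625717163086)
  dark 35 [263.1 176.4] [598.1  39.4] r 0.063
  dark 9 [236.  170.2] [674.8  38.6] r 0.015
  dark 12 [244.4 171.7] [652.1  36.3] r 0.011
  dark 4 [212.  178.8] [691.1 110.3] r 0.073
  dark 4 [253.5 181.5] [600.4  76.1] r 0.069
[... 2338 characters left out ...]
30, 130, 129, 131, 129, 135, 130, 9, 10, 10, 128, 131, 134, 129, 131, 130, 131]
172 [129, 130, 131, 130, 129, 135, 130, 10, 8, 9, 130, 132, 136, 131, 131, 130, 130]
174 [130, 130, 129, 130, 136, 134, 130, 8, 12, 10, 131, 132, 135, 129, 131, 131, 131]
176 [129, 128, 130, 130, 134, 132, 130, 124, 125, 125, 129, 133, 135, 130, 130, 130, 129]
178 [129, 130, 129, 129, 136, 133, 132, 132, 131, 131, 130, 132, 135, 130, 130, 129, 130]
180 [131, 130, 129, 129, 134, 134, 136, 134, 134, 134, 134, 135, 135, 131, 129, 131, 130]
182 [129, 130, 130, 130, 131, 136, 136, 135, 135, 135, 136, 135, 130, 129, 132, 129, 129]
184 [129, 131, 129, 130, 129, 131, 130, 130, 129, 129, 130, 131, 130, 130, 129, 131, 129]
```

```bash
cat >> h.py <<'E'
def strip(views):
    for n in views:
        v=snap(n); s=observe(); R=Rn.from_rotvec(s['tool_rot']); P=cloud(v)
        hsv=cv2.cvtColor(v['im'],cv2.COLOR_RGB2HSV); H,S,V=[hsv[...,i].astype(int) for i in range(3)]
        T=(P-s['position'])@R.as_matrix()*1000
        m=(H>8)&(H<28)&(S>70)&(v['d']>0)&(abs(T[...,0])<45)&(abs(T[...,1])<25)&(T[...,2]>-45)&(T[...,2]<175)
        k,l,st,c=cv2.connectedComponentsWithStats(m.astype(np.uint8)); 
        q=T[l==1+np.argmax(st[1:,4])]
        print(n,len(q),'zmax',np.percentile(q[:,2],[1,99]).round(1))
        for z0 in range(-30,160,20):
            w=q[(q[:,2]>=z0)&(q[:,2]<z0+20)]
            if len(w)>12: a=np.percentile(w[:,:2],[4,50,96],axis=0); print('  z',z0+10,len(w),'x',a[:,0].round(1),'y',a[:,1].round(1))
E
python3 - <<'E'
from h import *
strip(['wrist','scene','side'])
E
```

```text
wrist 1684 zmax [-37.9 146.1]
  z -20 310 x [5.8 6.3 7.1] y [-4.8 -0.2  4.8]
  z 0 219 x [5.9 6.4 7.2] y [-4.8 -0.2  4.9]
  z 20 154 x [5.9 6.5 6.9] y [-4.6 -0.2  4.7]
  z 40 109 x [6.1 6.5 7. ] y [-4.2  0.5  4.4]
  z 60 89 x [6.1 6.6 7. ] y [-4.6 -0.3  4.9]
  z 80 71 x [6.2 6.7 7. ] y [-4.2 -0.3  4.4]
  z 100 51 x [6.5 6.7 7.1] y [-4.4  0.6  4.7]
  z 120 51 x [6.5 6.9 7.2] y [-4.7 -0.4  5. ]
  z 140 35 x [6.5 6.9 7.2] y [-3.9  0.7  4.2]
scene 600 zmax [-32.8 155.7]
  z -20 59 x [4.7 6.9 9.7] y [-6.2 -0.1  4.8]
  z 0 60 x [4.5 7.1 9.5] y [-6.1 -1.2  4.9]
  z 20 66 x [-17.5   5.7  10. ] y [-5.8 -3.4  3.3]
  z 40 63 x [-17.3   5.2   9.8] y [-5.6 -3.3  3.3]
  z 60 67 x [-18.1   6.    8.6] y [-5.5 -3.2  3.4]
  z 80 63 x [-16.8   6.5   9.3] y [-5.7 -3.2  3.4]
  z 100 64 x [-15.3   5.5   9.1] y [-5.8 -2.9  3.8]
  z 120 62 x [-16.6   6.9  10. ] y [-5.8 -3.2  4.1]
  z 140 60 x [-15.    6.2   9.7] y [-5.8 -2.7  3.9]
  z 160 22 x [-16.8   7.1   9.3] y [-5.5 -2.8  3.8]
side 504 zmax [-33.4 155.3]
  z -20 59 x [3.9 6.1 8.7] y [-6.4 -0.1  4.6]
  z 0 45 x [3.7 5.8 8.2] y [-6.8 -0.3  4.2]
  z 20 53 x [-14.5   5.3   7.7] y [-6.4 -2.9  3. ]
  z 40 60 x [-17.7   5.4   8.3] y [-6.5 -3.2  3.5]
  z 60 55 x [-19.    5.7   8.3] y [-6.8 -3.8  3. ]
  z 80 52 x [-12.3   4.7   8.4] y [-6.6 -3.3  2.9]
  z 100 46 x [-15.1   5.3   8.4] y [-6.4 -3.6  2.4]
  z 120 45 x [-17.4   5.5   8. ] y [-6.5 -3.2  1.9]
  z 140 48 x [-21.6   6.    8.2] y [-6.5 -3.6  3.6]
  z 160 18 x [-23.7   5.9   8.9] y [-6.2 -3.9  3.8]
```

Run:
```python
from h import *
for n in('scene0','side0'):
    v=load(n);P=cloud(v);q=P[(P[...,2]>.16)&(v['d']>0)];d=np.hypot(q[:,0]-.662,q[:,1]-.05);i=d.argsort()[:3];print(n,d[i].round(3),q[i].round(3).tolist())
go([.6619,.0497,.32],110.3)
```

```text
scene0 [0.226 0.226 0.226] [[0.819, 0.213, 0.168], [0.822, 0.21, 0.185], [0.829, 0.202, 0.172]]
side0 [0.225 0.225 0.225] [[0.822, 0.208, 0.402], [0.819, 0.211, 0.401], [0.824, 0.206, 0.238]]
to [0.6619, 0.0497, 0.32] 110.3 turn [ 0.01 -0.   -0.03] shift [ 4.4 73.2 60.1] t 8.025 pos [0.5946 0.0203 0.3801]
```

Monitor is 0.22 m off; clear.

Call:
arm_command(increments="0 0 -0.03 2 25 10 0; 0 0 -0.03 4.4 50 30 0; 0 0 -0.03 4.4 73 50 0; 0 0 -0.03 4.4 73.2 60 0; 0 0 -0.03 4.4 73.2 60 0; 0 0 -0.03 4.4 73.2 60 0")

```text
t: 8.78
position: [0.6616, 0.0495, 0.3217]
tool_rot: [1.794, 2.577, 0.003]
ft_force: [-0.3, 0.6, -0.2]
finger_gap: 0.0099
```

Run:
```python
from h import *
s=observe();print(s['position'],s['ft_force'])
go([.6619,.0497,.32],110.3)
strip(['wrist'])
v=snap('wrist','w6');P=cloud(v)
for z0,z1,lab in((.1325,.145,'collar'),(.126,.1322,'top')):
    D=P[...,:2]-np.array([.665,.042]); m=(np.hypot(D[...,0],D[...,1])<(.035 if lab=='collar' else .09))&(P[...,2]>z0)&(P[...,2]<z1)&(v['d']>0)
    print(lab,m.sum(),cv2.minAreaRect(P[m][:,:2].astype(np.float32)*1000))
w=snap('side','d6'); u=snap('scene','s6')
c=proj(v,[.665,.042,.15])[0].astype(int); print(c)
f=lambda x:cv2.resize(x,(400,400),interpolation=cv2.INTER_CUBIC)
a=v['im'][max(c[1]-50,0):c[1]+50,c[0]-50:c[0]+50]; c2=proj(w,[.665,.042,.16])[0].astype(int); b=w['im'][c2[1]-30:c2[1]+30,c2[0]-30:c2[0]+30]
cv2.imwrite('pics/c6.png',np.hstack([f(a),f(b)])[:,:,::-1])
```

```text
[0.66156158 0.04946525 0.32170376] [-0.26592947  0.60266038 -0.20535776]
to [0.6619, 0.0497, 0.32] 110.3 turn [0.02 0.   0.  ] shift [0.1 0.4 1.7] t 8.775 pos [0.6616 0.0495 0.3217]
wrist 1665 zmax [-37.5 145.2]
  z -20 310 x [5.9 6.4 7.3] y [-5.  -0.3  4.7]
  z 0 221 x [5.9 6.5 7.1] y [-4.9 -0.3  4.8]
  z 20 148 x [6.1 6.6 7. ] y [-4.7 -0.4  4.5]
  z 40 111 x [6.3 6.6 7. ] y [-4.4  0.4  4.3]
  z 60 84 x [6.3 6.7 7.2] y [-4.7 -0.4  4.6]
  z 80 69 x [6.4 6.8 7.1] y [-4.3  0.4  4.2]
  z 100 51 x [6.6 6.9 7.2] y [-4.6 -0.5  4.5]
  z 120 44 x [6.6 6.9 7.3] y [-4.8 -0.6  4.1]
  z 140 37 x [6.7 7.1 7.3] y [-4.1  0.5  4.1]
collar 288 ((665.2630615234375, 41.47140884399414), (26.044719696044922, 46.543033599853516), 20.9992733001709)
top 7709 ((664.928955078125, 41.77713394165039), (120.36884307861328, 139.31777954101562), 20.38102912902832)
[255 182]
```

View pics/c6.png

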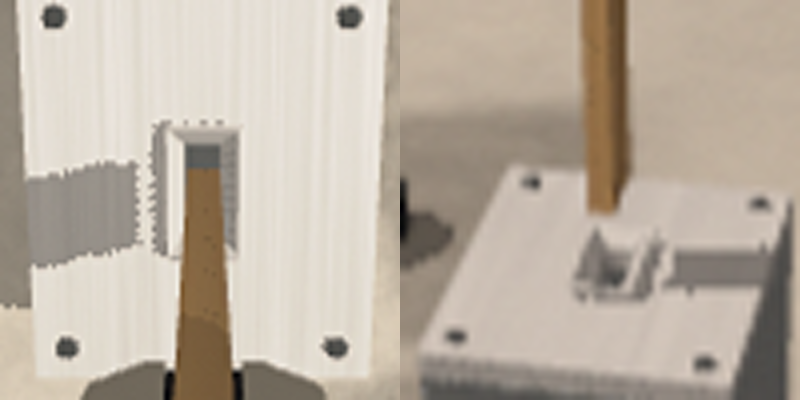

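Call:
arm_command(increments="0.02 0 0 -0.2 0.5 8 0; 0.02 0 0 -0.2 0.5 16 0; 0.02 0 0 -0.2 0.5 24 0; 0.02 0 0 -0.2 0.5 32 0; 0.02 0 0 -0.2 0.5 38 0; 0.02 0 0 -0.2 0.5 44 0; 0.02 0 0 -0.2 0.5 50 0; 0.02 0 0 -0.2 0.5 50 0")

```text
t: 9.98
position: [0.6623, 0.0495, 0.2707]
tool_rot: [-1.795, -2.578, 0.001]
ft_force: [-0.2, 0.1, -0.5]
finger_gap: 0.0097
```

Run:
```python
from h import *
s=observe();print(s['position'],s['ft_force'],s['torque'],s['finger_gap'])
go([.6621,.0495,.1965],110.3)
strip(['wrist'])
```

```text
[0.6622527  0.04945131 0.2707473 ] [-0.20457648  0.0664593  -0.54005183] [-0.05176156 -0.1225563  -0.04744071] 0.009676238258983505
to [0.6621, 0.0495, 0.1965] 110.3 turn [-0.01 -0.    0.  ] shift [ 0.1 -0.1 74.2] t 9.975 pos [0.6623 0.0495 0.2707]
wrist 1640 zmax [-37.3 134.4]
  z -20 311 x [5.9 6.4 7.2] y [-5.  -0.4  4.6]
  z 0 221 x [6.  6.5 7.2] y [-5.  -0.4  4.7]
  z 20 147 x [6.2 6.6 7. ] y [-4.7 -0.4  4.5]
  z 40 112 x [6.3 6.7 7.1] y [-4.5 -0.1  4.2]
  z 60 91 x [6.5 6.8 7.2] y [-4.9 -0.5  4.5]
  z 80 64 x [6.5 6.8 7.2] y [-4.4 -0.1  4.1]
  z 100 55 x [6.6 6.9 7.2] y [-4.7 -0.6  4.4]
  z 120 46 x [6.7 7.  7.3] y [-5.  -0.7  3.9]
  z 140 26 x [-13.6   7.1   7.4] y [-6.6 -0.7  3.8]
```

Call:
arm_command(increments="0 0 0 0 0 10 0; 0 0 0 0 0 20 0; 0 0 0 0 0 30 0; 0 0 0 0 0 40 0; 0 0 0 0 0 50 0; 0 0 0 0 0 60 0; 0 0 0 0 0 68 0; 0 0 0 0 0 74 0")

```text
t: 11.02
position: [0.6624, 0.0494, 0.1966]
tool_rot: [-1.795, -2.578, 0.001]
ft_force: [0.5, 0.2, -0.6]
finger_gap: 0.0099
```

Call:
arm_command(increments="0 0 0 0 0 0 0; 0 0 0 0 0 0 0; 0 0 0 0 0 0 0; 0 0 0 0 0 0 0")

```text
t: 11.52
position: [0.6625, 0.0494, 0.197]
tool_rot: [1.795, 2.578, -0.0]
ft_force: [-1.1, -0.7, 0.1]
finger_gap: 0.0097
```

Run:
```python
from h import *
s=observe();print(s['t'],s['position'],s['ft_force'],s['torque'],s['finger_gap'],s['qd'].round(4))
strip(['wrist'])
w=snap('side','d7');u=snap('scene','s7')
for n,v in(('side',w),('scene',u)):
    P=cloud(v);hsv=cv2.cvtColor(v['im'],cv2.COLOR_RGB2HSV); H,S,V=[hsv[...,i].astype(int) for i in range(3)]
    m=((H>8)&(H<28)&(S>90)&(P[...,0]<.75)&(P[...,0]>.35)&(P[...,1]<.4)&(v['d']>0)).astype(np.uint8)
    k,l,st,c=cv2.connectedComponentsWithStats(m)
    for i in range(1,k):
        if st[i,4]>60: q=P[l==i]; print(n,st[i],np.percentile(q,[3,97],axis=0).round(3).tolist())
cv2.imwrite('pics/f7.png',np.hstack([w['im'][60:330,150:400],u['im'][110:380,150:400]])[:,:,::-1])
```

```text
11.525 [0.66252727 0.04941938 0.19698939] [-1.11061195 -0.67244517  0.11459275] [-0.06226901 -0.11977716 -0.0458728 ] 0.00969490953863162 [-0.0017  0.0012  0.0017 -0.0003 -0.0006  0.0013]
wrist 1461 zmax [-38.  65.]
  z -20 313 x [5.7 6.3 7.3] y [-4.8 -0.1  4.8]
  z 0 218 x [5.9 6.4 7.1] y [-4.8 -0.2  4.9]
  z 20 153 x [6.  6.5 6.9] y [-4.5 -0.2  4.8]
  z 40 108 x [6.2 6.6 7. ] y [-4.2  0.6  4.5]
  z 60 83 x [6.3 6.7 7. ] y [-4.5 -0.2  4.9]
side [216  72  36   7 146] [[0.612, 0.048, 0.288], [0.685, 0.08, 0.306]]
side [231  96   8  39 194] [[0.655, 0.028, 0.132], [0.666, 0.057, 0.23]]
side [174 199  37  32 672] [[0.614, 0.215, 0.001], [0.697, 0.298, 0.026]]
side [266 199  12  85 621] [[0.39, 0.305, 0.041], [0.408, 0.347, 0.224]]
side [290 199  14  10  86] [[0.435, 0.078, 0.0], [0.466, 0.108, 0.02]]
scene [218 100  37   8 185] [[0.613, 0.019, 0.288], [0.682, 0.082, 0.307]]
scene [234 129   8  44 235] [[0.654, 0.033, 0.136], [0.666, 0.059, 0.23]]
scene [ 266  200   13  117 1242] [[0.389, 0.309, 0.037], [0.406, 0.349, 0.223]]
scene [165 241  42  32 907] [[0.614, 0.217, 0.001], [0.696, 0.3, 0.025]]
scene [301 243  16   8  98] [[0.436, 0.079, 0.004], [0.464, 0.109, 0.019]]
```

View pics/f7.png

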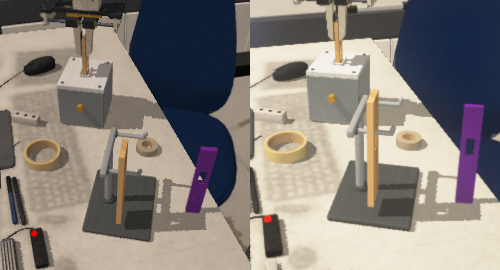

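```bash
python3 -c "
from h import *
print(job_done())"
```

```text
the job is handed in; nothing more can be done
None
```

I lifted the narrow strip 18 mm off its hook and drew it about 79 mm clear of the stand. I then lowered it through the box slot, and the job was handed in with the strip still held there. No verdict was reported. The clock read 11.5 s at the last check, before two more camera calls of 0.05 s each and the hand-in.

**Strip at the last check:**
- **Height:** its top was at about 0.230 m, so the lower end is at about 0.040 m. That is below the nozzles and 30 mm off the box floor.
- **Position:** it was within about 1 mm of the slot axis, and no contact force built up on the way in.
- **Tilt:** about 0.2°.
- **Grip:** the finger gap was 9.7 mm at a 15 N setting, and the strip had not slipped.

**Other things:** the broad strip and both tape rolls measured within 2 mm of their start. I did not locate or check the gauge block; the arm kept well above the bench throughout.

**Disagreements:**
- **Grasp off-centre:** I ended up holding the strip about 6–8 mm off the centre of its width, because the tool came to rest 6 mm from where I sent it. I measured the offset with the wrist camera and allowed for it before insertion.
- **Slot position:** my first estimate from the scene and side views was about 4 mm off, and I used the wrist camera's value instead.

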